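Draw two dowels from the bench dowel feeder

ROBOT

A 7-joint arm with a two-finger parallel gripper is mounted at the origin on a cart in front of the work surface, level with it; the furniture and walls round the work are solid. World frame = base frame: x ahead of the robot, y to its left, z up, the work surface at z = 0. Lengths are in mm, angles in rad, forces in N, time in s.
With the tool pointing down it reaches from about 400 to 875 mm from the base axis. Payload 4.4 kg.
Tool frame: the origin (TCP) lies midway between the tips of the shut fingers; the grasp point (between the pads) lies 19 mm behind it (ctrl.grip_point_offset is the distance from the TCP to the grasp point, in mm); z points along the fingers, y is the line along which they close (so a half turn about z gives the same grasp; the last joint's range is limited). The gripper opens to 85 mm and grips with 20 to 120 N. Pads are 22 mm wide; open, the fingers measure 114 mm over their backs; the gripper's body (76 mm by 85 mm) begins 54 mm behind the grasp point. The pads swing forward as they close: fully open they stand 13 mm farther back than shut.
Start: joints at [-1.34, 0.628, 0.038, 1.517, -0.027, 0.996, -0.02], TCP at [190.076, 621.602, 231.313] pointing down, gripper open.
Joint ranges: [-3.06, 3.06], [-0.37, 2.12], [-1.25, 1.32], [0.18, 2.47], [-1.1, 4.24], [0.23, 1.98], [-2.94, 2.94]. Speed limits (rad/s): [2.57, 2.57, 3.14, 3.14, 3.14, 3.14, 3.14].

INTERFACE

Orientations are given as [roll, pitch, yaw] about the fixed x, y, z axes, in that order (R = Rz(yaw) Ry(pitch) Rx(roll)).
In Python, from cell import ctrl gives the robot as it stands.
- The arm moves only by the tool pendant, called by a JSON object that holds its "name" and its "arguments", one argument or row to a line. Schema: {"type":"object","properties":{"segments":{"type":"object","properties":{"rows":{"type":"array","items":{"type":"array","items":{"type":"number"},"minItems":7,"maxItems":7},"minItems":1,"maxItems":12}},"additionalProperties":false,"required":["rows"]},"only":{"type":"string"},"quiet":{"type":"boolean"},"lines":{"type":"string"}},"required":["segments"],"additionalProperties":false}. segments is an object whose key "rows" holds a list of rows, 1 to 12 of them, each of 7 numbers: dx, dy, dz in shares of the most that a row can go, 1 being 50 mm, then a rotation vector rx, ry, rz in rad, then the finger opening in mm; each row shifts and turns the commanded pose from where the row before left it, along the tool's axes as they then stand; what a row does not reach is not made up. A row lasts 1/10 s, in which the tool goes at most 50 mm and 0.15 rad, less where a joint would pass 70% of its speed; a pose out of reach is approached as far as the arm can. The fingers move at their own pace and stop on an object; the grip force is fixed at half the most. Time passes only in rows, so rows that do not move let the fingers close. The tool returns the time, the measured TCP pose, the force, the opening and the grip force at its end. only (a regular expression) keeps the lines of the reply that match it, lines (a string "A,B") keeps lines A to B, and quiet returns only ok. Input that does not fit is refused with a message, and nothing moves.
- ctrl.read_state(): the state, without advancing time (a new reading comes with each control period).
- ctrl.get_image(name): name is "side" or "top"; returns the picture (480x640x3 uint8, blue, green, red); there is no depth.
- ctrl.calibration(name): a dict with "fx", "fy", "cx", "cy" (pixels), "k1" (the pictures are not rectified: a ray, as slopes to the right and down, at radius r is drawn at 1 + k1 r^2 times it, then the intrinsics apply), "rvec" (rotation vector, rad) and "tvec" (3), from world to camera coordinates, as OpenCV has them. Camera axes: x right, y down, z forward; pixel columns grow to the right and rows downward; lengths in mm; the calibration is good to about 2 mm. A picture is of the moment at which its call begins. calibration takes no time and is no camera call.
- ctrl.finish_job(): hands the job in; it is judged then, once.
The state is a dict: "clock": time; "qpos": joint angles; "qd": joint speeds; "tau": joint torques, N m; "eef_pos": TCP position; "tool_rot": TCP orientation; "force": force on the tool from outside, world axes, zero at the start; "torque": the same for the moment, N m; "width": finger opening in mm; "gripper_force": force on a finger pad.
Only numpy, scipy, OpenCV 4.12 (cv2) and the standard library are available. Lean on these libraries where they do the work, as an engineer would, in place of code of your own. Each camera call takes 0.05 s, during which the arm holds its last target. There are 200 camera calls.

TASK

Two dowels are wanted from the dowel feeder on the bench. Push the catch tray along its runners, fully home against the end stop under the mouth of the chute; then press the feeder's paddle right down with the fingertips and let it come all the way up again, twice, so that each stroke drops one dowel into the tray. Exactly two dowels must end up in the tray with the rest waiting behind the closed gate: do not touch the dowels, do not lift or tip the tray, and leave the things lying around the feeder where they are.

Things in the scene. Friction and masses are not known exactly. Their poses are not given: they have to be found in the camera images.
- feeder: Shop-made wooden dowel feeder screwed to the bench; never moves, but its place and turn differ each start. Origin on the bench top, below the gate. Own x: uphill along the chute, from the tray end (-x) to the paddle end (+x). Own y: across the chute, towards the robot, the way the tray pulls out. z up. Base board and tray bed are 12 mm thick; base spans x -22 to 200 mm, y +-68 mm.
- gate_line (a point): On the chute floor at the gate, feeder (0, 0, 70 mm). The chute, 84 mm wide inside, falls 16 degrees to its open lip at feeder x -29 mm, 62 mm above the bench; closed upper end at x 125 mm. The steel cross bar over the gate, parallel to y (+-59 mm, x -19 to -2 mm), has its top 106 mm above the bench with the gate shut, 122 mm with it lifted.
- tray_home (a point): Where the tray's origin lies when home: feeder (-68, 5, 12 mm), on the tray bed. Two 11 mm high runners along feeder y guide the tray with 1.5 mm play each side, from y -75 to 150 mm; the bed spans x -124 to -12 mm, y -85 to 155 mm. A fixed end stop, 18 mm high, faces the tray's -y wall.
- lever (a joint): Rocking lever, pivoted on the chute 82 mm uphill of the gate: paddle on its upper end, steel gate plate on its lower end. 0 = at rest, gate shut (its weight returns it when let go); 0.20 rad = paddle down on its post. From about 0.10 the gate lets a dowel pass while a tongue rises behind it and holds back the rest: one dowel a stroke, however long. The next rolls up as the gate shuts.
- paddle (a point): Middle of the paddle's top: a wooden plate 50 mm (feeder x) by 124 mm (feeder y) with a thin black rubber tread, about 135 mm above the bench at rest, sloping up 16 degrees away from the gate. Pressed right down it drops about 15 mm and lies nearly level. 2 to 3 N straight down moves it; at the end of its travel it is rigid.
- tray: Loose open wooden catch tray, cork floor, about 0.3 kg, 90 mm (own x) by 140 mm (own y) by 34 mm high, walls 6 mm, on the tray bed between the runners. Origin: centre of its underside; axes parallel to the feeder's. Starts pulled out 50 to 75 mm to feeder +y. It can be pushed on its +y wall: outer face 70 mm from the origin, top 46 mm above the bench.
- dowel_1: Plain wooden dowel, 12 mm diameter, 80 mm long, number 1 in the queue counted from the gate. Origin at its centre, own y along its length; it rolls, so its x and z turn. At the start it lies across the chute behind the gate, touching its neighbours.
- dowel_2: Plain wooden dowel, 12 mm diameter, 80 mm long, number 2 in the queue counted from the gate. Origin at its centre, own y along its length; it rolls, so its x and z turn. At the start it lies across the chute behind the gate, touching its neighbours.
- dowel_3: Plain wooden dowel, 12 mm diameter, 80 mm long, number 3 in the queue counted from the gate. Origin at its centre, own y along its length; it rolls, so its x and z turn. At the start it lies across the chute behind the gate, touching its neighbours.
- dowel_4: Plain wooden dowel, 12 mm diameter, 80 mm long, number 4 in the queue counted from the gate. Origin at its centre, own y along its length; it rolls, so its x and z turn. At the start it lies across the chute behind the gate, touching its neighbours.
- dowel_5: Plain wooden dowel, 12 mm diameter, 80 mm long, number 5 in the queue counted from the gate. Origin at its centre, own y along its length; it rolls, so its x and z turn. At the start it lies across the chute behind the gate, touching its neighbours.
- dowel_6: Plain wooden dowel, 12 mm diameter, 80 mm long, number 6 in the queue counted from the gate. Origin at its centre, own y along its length; it rolls, so its x and z turn. At the start it lies across the chute behind the gate, touching its neighbours.
- glue_stick: White and red glue bottle, 34 mm diameter, 110 mm tall, standing on the bench on the robot's side of the feeder; not to be moved. Origin under its centre.
- plane_hammer: Small brass hammer with wooden handle, 200 mm long (own y, head at -y), 76 mm wide at the head, lying on the bench to the right of the tray, near the front edge; not to be moved. Origin at the middle of its underside.
- stain_jar: Small round jar of stain with a pale lid, 55 mm diameter, 34 mm high, on the bench beyond the paddle end of the feeder; not to be moved. Origin under its centre.

How it is judged (in metres and radians):
On the way, in this order (a step that is already met when the one before it is completed fails the run):
1. the tray is home against the end stop, under the mouth of the chute (y of tray in the frame of feeder below 0.011 m and x of tray in the frame of feeder between -0.075 and -0.061 m), for 0.2 s.
2. the paddle is pressed down, gate open (value of joint lever above 0.12 rad), for 0.05 s.
3. the paddle is up again, gate shut, with the first dowel in the tray (value of joint lever below 0.03 rad and x of dowel_1 in the frame of tray between -0.042 and 0.042 m and y of dowel_1 in the frame of tray between -0.066 and 0.066 m and z of dowel_1 in the frame of tray below 0.03 m), for 0.1 s.
4. the paddle is pressed down a second time (value of joint lever above 0.12 rad), for 0.05 s.
At the end, for the whole second after the job is handed in: The tray is home (within 6 mm of its end stop) and at rest, the first two dowels of the queue lie in it at rest, the other four lie in the chute behind the gate, and the lever is back at rest (joint under 0.03 rad) (all of step 1 and all of step 3 and x of dowel_2 in the frame of tray between -0.042 and 0.042 m and y of dowel_2 in the frame of tray between -0.066 and 0.066 m and z of dowel_2 in the frame of tray below 0.03 m and x of each of dowel_3, dowel_4, dowel_5, dowel_6 in the frame of feeder above 0 m and z of each of dowel_3, dowel_4, dowel_5, dowel_6 in the frame of feeder above 0.06 m and linear speed of each of dowel_1, dowel_2, dowel_3, dowel_4, dowel_5, dowel_6 below 0.03 m/s and linear speed of tray below 0.02 m/s); the robot touches nothing.
It fails at once if a third dowel passes the gate (x of dowel_3 in the frame of feeder below -0.012 m).
It fails at once if a dowel is touched by the robot (contact force between any of dowel_1, dowel_2, dowel_3, dowel_4, dowel_5, dowel_6 and the arm above 0.3 N or contact force between any of dowel_1, dowel_2, dowel_3, dowel_4, dowel_5, dowel_6 and the fingers above 0.3 N).
It fails at once if the tray is lifted or tipped (height (world z) of tray above 0.022 m or angle between tray's own z axis and vertical above 0.15 rad).
It fails at once if a tool or container beside the feeder is moved by more than 15 mm (distance of any of glue_stick, plane_hammer, stain_jar from where it was at the start of the episode above 0.015 m).
It also fails if it takes over 58 s, if anything falls off the work surface, if the arm or the gripper's body presses on something with over 40 N, if the wrist force passes 120 N, or if a joint passes its speed limit or range.

## Working session

There is one attempt and no reset: what is moved stays moved. The work goes in short steps, Python scripts to look and compute and a tool call to move; the robot and the scene stay as the last step left them, time stands still between calls to the robot, and variables do not carry over. Pictures are saved under pics/ and viewed, at most 10 in all, crops included, and the job is handed in when it is done.

```bash
ls; mkdir -p pics; python3 - <<'E'
from cell import ctrl
import cv2
for n in("top","side"):
    cv2.imwrite(f"pics/{n}0.png",ctrl.get_image(n)); print(n,ctrl.calibration(n))
s=ctrl.read_state();print(s)
E
```

```text
cell.py
pics
top {'fx': 589.7329940255031, 'fy': 589.7329940255031, 'cx': 311.7173925172976, 'cy': 232.72363729421153, 'k1': -0.048297919563745684, 'rvec': array([ 2.1970331 , -2.16219808,  0.09041251]), 'tvec': array([ -30.71785232,  541.71452335, 1294.11962028])}
side {'fx': 581.8832656270677, 'fy': 581.8832656270677, 'cx': 314.6522348396707, 'cy': 246.86294116120098, 'k1': -0.07115228109647857, 'rvec': array([ 1.96598472, -0.49489888,  0.32024478]), 'tvec': array([-487.61593441,  205.50392191, 1224.15417217])}
{'clock': 0.1, 'qpos': array([-1.33976411,  0.62925974,  0.03841349,  1.51828545, -0.02698795,
        0.99631498, -0.01997114]), 'qd': array([-0.00022601, -0.00123178, -0.00028381, -0.00250351, -0.00154566,
       -0.00147751, -0.00219704]), 'tau': array([ 4.19172691e-03, -5.64541018e+01,  1.23065047e+00, -1.93978339e+01,
        1.12754785e-02,  5.20811212e-03, -1.12629743e-05]), 'eef_pos': array([189.90870119, 621.03602126, 230.47094759]), 'tool_rot': array([-3.13984215e+00,  1.02753112e-05,  2.84482077e+00]), 'force': array([ 0.10758898,  0.61610612, -0.88573336]), 'torque': array([ 0.05253188, -0.03121705, -0.02996288]), 'gripper_force': 0.0, 'width': 85.51139323084774}
```

View pics/top0.png

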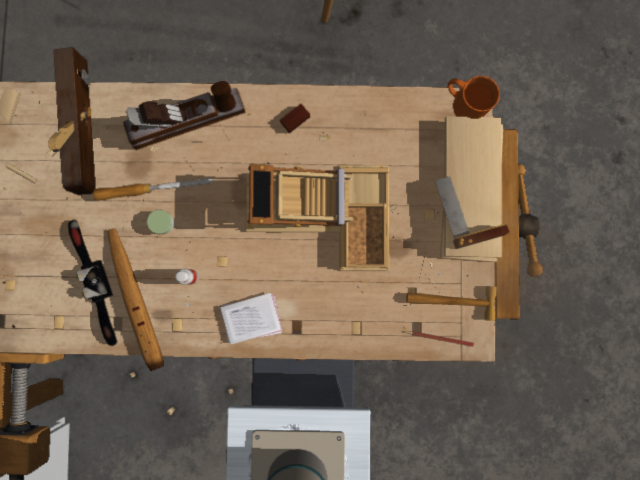

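View pics/side0.png

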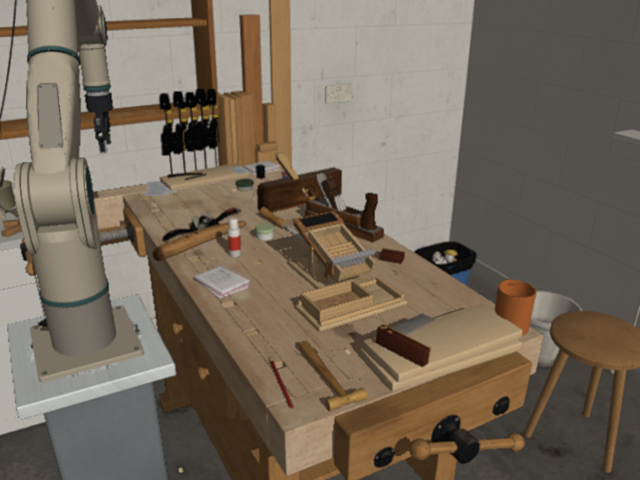

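The top view shows the feeder with the paddle's black tread near (262,194), the steel gate bar near (341,195), and the tray at (347–388, 205–268). The glue bottle is at (186,277) and the hammer at (450,300). Next I'll measure from a zoomed crop.

```bash
cat > h.py <<'E'
import numpy as np,cv2
from cell import ctrl
def ray(n,uv):
    c=ctrl.calibration(n);K=np.array([[c['fx'],0,c['cx']],[0,c['fy'],c['cy']],[0,0,1]])
    p=cv2.undistortPoints(np.array([[uv]],float),K,np.array([c['k1'],0,0,0]))[0,0]
    R=cv2.Rodrigues(np.array(c['rvec']))[0];t=np.array(c['tvec'])
    return -R.T@t, R.T@np.array([p[0],p[1],1])
def at(n,uv,z):
    o,d=ray(n,uv);return (o+d*(z-o[2])/d[2])
E
python3 - <<'E'
from h import *
im=cv2.imread('pics/top0.png')
cv2.imwrite('pics/c.png',cv2.resize(im[150:290,235:405],None,fx=4.2,fy=4.2,interpolation=cv2.INTER_CUBIC))
# tread mask
hsv=cv2.cvtColor(im,cv2.COLOR_BGR2HSV)
def rect(m,name,z):
    m=m.astype(np.uint8);cs,_=cv2.findContours(m,cv2.RETR_EXTERNAL,cv2.CHAIN_APPROX_NONE)
    c=max(cs,key=cv2.contourArea);r=cv2.minAreaRect(c);b=cv2.boxPoints(r)
    print(name,np.round(r[0],1),np.round(r[1],1),round(r[2],2),np.round(at('top',r[0],z),1))
    print(np.round([at('top',p,z)[:2] for p in b],1).tolist())
roi=np.zeros(im.shape[:2],bool);roi[160:230,245:280]=1
rect(roi&(im.max(2)<50),'tread',135)
roi[:]=0;roi[160:230,330:352]=1
rect(roi&(im[...,0].astype(int)>im[...,2]),'bar',106)
E
```

```text
tread [261.  193.5] [45. 16.] 90.0 [612.   83.3 135. ]
[[658.5, 100.9], [659.0, 67.9], [565.8, 65.9], [565.2, 98.6]]
bar [340.5 196.5] [ 5. 53.] 0.0 [612.6 -81.3 106. ]
[[556.5, -76.7], [668.9, -75.4], [669.1, -85.9], [556.7, -87.2]]
```

View pics/c.png

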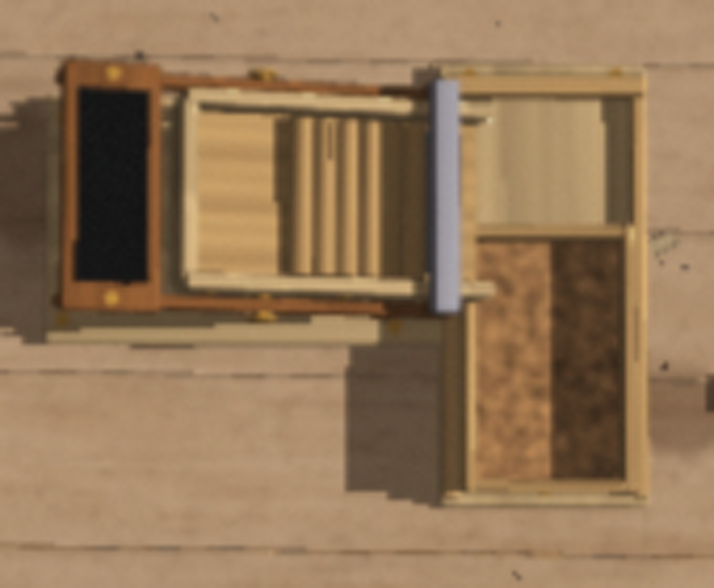

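```bash
python3 - <<'E'
from h import *
f=lambda x,y:(235+x/4.2-.4,150+y/4.2-.4)
for n,p,z in [('near wall outer L',(470,492),46),('near wall outer R',(630,492),46),('near wall inner',(550,481),46),('far wall outer',(550,228),46),('bed near L',(443,503),12),('bed near R',(646,503),12),('bed far L',(443,67),12),('bed far R',(645,70),12),('paddle far',(110,62),135),('paddle near',(110,310),135),('padL',(62,186),142),('padR',(160,186),128),('endstop inner',(550,95),30)]:
    print(n,np.round(at('top',f(*p),z)[:2],1))
for n,uv in [('glue',(186,277)),('hammerheadend',(490,303)),('hammertail',(408,298)),('hammer top',(490,288))]: print(n,np.round(at('top',uv,20)[:2],1))
E
```

```text
near wall outer L [466.9 -99.2]
near wall outer R [ 468.2 -182.4]
near wall inner [ 473.3 -140.7]
far wall outer [ 605.8 -139.6]
bed near L [461.7 -86.9]
bed near R [ 463.4 -195.2]
bed far L [697.2 -84.1]
bed far R [ 697.4 -193.5]
paddle far [672.6  85.2]
paddle near [550.3  82.3]
padL [609.8 106.5]
padR [612.6  59.8]
endstop inner [ 679.4 -140.5]
glue [438.9 256.3]
hammerheadend [ 391.7 -421.5]
hammertail [ 400.3 -238.2]
hammer top [ 425.  -421.7]
```
Feeder yaw: x axis direction: from bed edges: along feeder y (world -x): far L (697.2,-84.1) -> near L(461.7,-86.9): direction (-235.5,-2.8): feeder y = (-1,-0.012); bar similarly (1.2/112=0.011). So x axis = (-0.012... let me: feeder y=(-sinψ, cosψ); sinψ≈1, cosψ=-0.011 → ψ=90.6°. x axis=(cosψ, sinψ)=(-0.011,1). bar(612.6,-81.3)->paddle(612-.., 83.3): -0.6/164 ok.

Feeder origin is about (612,−71), with x uphill along world +y. The tray's near face is at x≈467.5 and should reach ≈538 at y≈−139. I'll square the tool to the tray and swing over, staying high.

The rows are not in the units I measure in: shifts go in shares of 50 mm. I convert before sending: -40 mm is -0.8, -26 mm is -0.52.

{"name": "pendant", "arguments": {
  "segments": {"rows": [[0, 0, 0, 0, 0, -0.15, 0], [0, 0, 0, 0, 0, -0.147, 0], [-0.52, -0.8, 0, 0, 0, 0, 0], [-0.52, -0.8, 0, 0, 0, 0, 0], [-0.52, -0.8, 0, 0, 0, 0, 0], [-0.52, -0.8, 0, 0, 0, 0, 0], [-0.52, -0.8, 0, 0, 0, 0, 0], [-0.52, -0.8, 0, 0, 0, 0, 0], [-0.52, -0.8, 0, 0, 0, 0, 0], [-0.52, -0.8, 0, 0, 0, 0, 0], [0, 0, 0, 0, 0, 0, 0]]}
}}

```text
clock: 1.2
eef_pos: [402.3, 294.1, 231.1]
tool_rot: [-3.137, 0.002, 3.13]
force: [-0.3, -0.3, -0.2]
width: -0.1
gripper_force: 0.0
```

To row units: -44 mm is -0.88, -2 mm is -0.04.

{"name": "pendant", "arguments": {
  "segments": {"rows": [[-0.04, -0.88, 0, 0, 0, 0, 0], [-0.04, -0.88, 0, 0, 0, 0, 0], [-0.04, -0.88, 0, 0, 0, 0, 0], [-0.04, -0.88, 0, 0, 0, 0, 0], [-0.04, -0.88, 0, 0, 0, 0, 0], [-0.04, -0.88, 0, 0, 0, 0, 0], [-0.04, -0.88, 0, 0, 0, 0, 0], [-0.04, -0.88, 0, 0, 0, 0, 0], [-0.04, -0.88, 0, 0, 0, 0, 0], [-0.04, -0.88, 0, 0, 0, 0, 0], [0, 0, 0, 0, 0, 0, 0]]}
}}

```text
clock: 2.3
eef_pos: [418.0, -144.5, 231.3]
tool_rot: [-3.138, 0.001, 3.132]
force: [-0.1, -0.3, 0.7]
width: 0.0
gripper_force: 0.0
```

{"name": "pendant", "arguments": {
  "segments": {"rows": [[0, 0, 0.8, 0, 0, 0, 0], [0, 0, 0.8, 0, 0, 0, 0], [0, 0, 0.8, 0, 0, 0, 0], [0, 0, 0.8, 0, 0, 0, 0], [0, 0, 0.5, 0, 0, 0, 0], [0, 0, 0.26, 0, 0, 0, 0], [-0.2, 0, 0, 0, 0, 0, 0], [-0.2, 0, 0, 0, 0, 0, 0], [-0.1, 0, 0, 0, 0, 0, 0], [-0.1, 0, 0, 0, 0, 0, 0], [0, 0, 0, 0, 0, 0, 0]]}
}}

```text
clock: 3.4
eef_pos: [449.1, -137.6, 41.4]
tool_rot: [3.137, -0.006, -3.141]
force: [-0.2, 0.2, 1.1]
width: -0.2
gripper_force: 0.0
```

```bash
python3 - <<'E'
from h import *
for n in("top","side"): cv2.imwrite(f"pics/{n}1.png",ctrl.get_image(n))
a=cv2.imread('pics/top1.png')[190:310,300:420];b=cv2.imread('pics/side1.png')[230:350,260:420]
cv2.imwrite('pics/m1.png',np.hstack([cv2.resize(a,(360,360)),cv2.resize(b,(440,360))]))
E
```

```text
(no output)
```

View pics/m1.png

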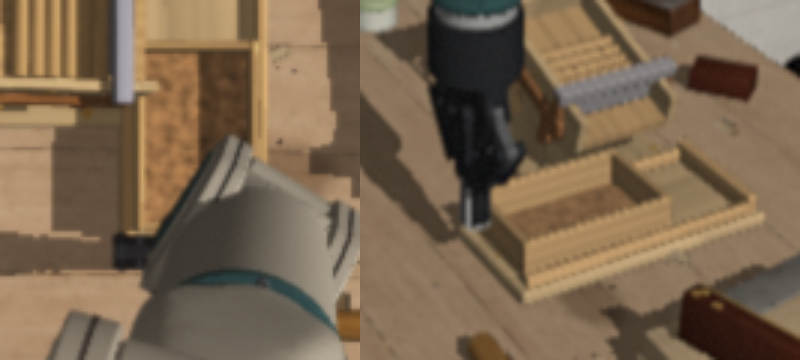

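The fingers are just in front of the tray's near wall, a little high, and clear of it. I'll lower 8 mm and push.

To row units: -8 mm is -0.16, -6 mm is -0.12.

{"name": "pendant", "arguments": {
  "segments": {"rows": [[0, -0.04, 0.08, 0, 0, 0, 0], [0, -0.06, 0.08, 0, 0, 0, 0], [-0.1, 0, 0, 0, 0, 0, 0], [-0.14, 0, 0, 0, 0, 0, 0], [-0.16, 0, 0, 0, 0, 0, 0], [-0.16, 0, 0, 0, 0, 0, 0], [-0.16, 0, 0, 0, 0, 0, 0], [-0.16, 0, 0, 0, 0, 0, 0], [-0.16, 0, 0, 0, 0, 0, 0], [-0.12, 0, 0, 0, 0, 0, 0], [-0.08, 0, 0, 0, 0, 0, 0], [0, 0, 0, 0, 0, 0, 0]]}
}}

```text
clock: 4.7
eef_pos: [510.6, -142.5, 32.2]
tool_rot: [3.137, -0.007, -3.142]
force: [-1.0, 0.7, -0.2]
width: -0.4
gripper_force: 0.4
```

To row units: -4 mm is -0.08, -3 mm is -0.06.

{"name": "pendant", "arguments": {
  "segments": {"rows": [[-0.08, 0, 0, 0, 0, 0, 0], [-0.06, 0, 0, 0, 0, 0, 0], [-0.06, 0, 0, 0, 0, 0, 0], [-0.04, 0, 0, 0, 0, 0, 0], [0, 0, 0, 0, 0, 0, 0]]}
}}

```text
clock: 5.2
eef_pos: [522.1, -142.5, 32.1]
tool_rot: [3.137, -0.008, 3.142]
force: [-2.7, 0.6, 1.6]
width: -0.1
gripper_force: 1.3
```

{"name": "pendant", "arguments": {
  "segments": {"rows": [[-0.04, 0, 0, 0, 0, 0, 0], [-0.04, 0, 0, 0, 0, 0, 0], [0, 0, 0, 0, 0, 0, 0]]}
}}

```text
clock: 5.5
eef_pos: [526.2, -142.5, 32.1]
tool_rot: [3.137, -0.008, 3.142]
force: [-2.6, 0.5, 2.2]
width: 0.2
gripper_force: 1.4
```

{"name": "pendant", "arguments": {
  "segments": {"rows": [[-0.04, 0, 0, 0, 0, 0, 0], [-0.02, 0, 0, 0, 0, 0, 0], [0, 0, 0, 0, 0, 0, 0]]}
}}

```text
clock: 5.8
eef_pos: [528.0, -142.5, 32.0]
tool_rot: [3.136, -0.01, 3.141]
force: [-4.9, 0.7, 3.2]
width: 0.0
gripper_force: 2.4
```

{"name": "pendant", "arguments": {
  "segments": {"rows": [[-0.02, 0, 0, 0, 0, 0, 0], [-0.02, 0, 0, 0, 0, 0, 0], [0, 0, 0, 0, 0, 0, 0]]}
}}

```text
clock: 6.1
eef_pos: [528.0, -142.4, 31.9]
tool_rot: [3.136, -0.013, 3.141]
force: [-9.0, 0.6, 7.1]
width: -0.2
gripper_force: 4.2
```

{"name": "pendant", "arguments": {
  "segments": {"rows": [[-0.02, 0, 0, 0, 0, 0, 0], [-0.02, 0, 0, 0, 0, 0, 0], [0, 0, 0, 0, 0, 0, 0]]}
}}

```text
clock: 6.4
eef_pos: [528.0, -142.4, 31.7]
tool_rot: [3.135, -0.017, 3.14]
force: [-12.5, 0.7, 10.0]
width: -0.2
gripper_force: 5.9
```

The tray stops rigidly at TCP x=528, where the end stop was predicted. Next is backing off, rising and moving above the paddle.

To row units: -30 mm is -0.6, 15 mm is 0.3.

{"name": "pendant", "arguments": {
  "segments": {"rows": [[0.12, 0, 0, 0, 0, 0, 0], [0.2, 0, 0, 0, 0, 0, 0], [0.3, 0, 0, 0, 0, 0, 0], [0.2, 0, -0.2, 0, 0, 0, 0], [0, 0, -0.8, 0, 0, 0, 0], [0, 0, -0.9, 0, 0, 0, 0], [0, 0, -0.9, 0, 0, 0, 0], [0, 0, -0.6, 0, 0, 0, 0], [0, 0, 0, 0, 0, 0, 0]]}
}}

```text
clock: 7.3
eef_pos: [496.5, -144.4, 207.4]
tool_rot: [3.139, 0.003, 3.141]
force: [1.1, 0.2, 0.5]
width: 0.0
gripper_force: 0.0
```

{"name": "pendant", "arguments": {
  "segments": {"rows": [[-0.48, 0.9, 0, 0, 0, 0, 0], [-0.48, 0.9, 0, 0, 0, 0, 0], [-0.48, 0.9, 0, 0, 0, 0, 0], [-0.48, 0.9, 0, 0, 0, 0, 0], [-0.48, 0.9, 0, 0, 0, 0, 0], [0, 0, 0, 0, 0, 0, 0]]}
}}

```text
clock: 7.9
eef_pos: [612.9, 87.5, 201.4]
tool_rot: [3.13, -0.006, -3.13]
force: [-0.4, 0.2, -0.4]
width: 0.2
gripper_force: 0.0
```

```bash
python3 - <<'E'
from h import *
im=ctrl.get_image('top');cv2.imwrite("pics/top2.png",im);cv2.imwrite("pics/side2.png",ctrl.get_image('side'))
cv2.imwrite('pics/c2.png',cv2.resize(im[150:290,235:405],None,fx=4.2,fy=4.2))
E
```

```text
(no output)
```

View pics/c2.png

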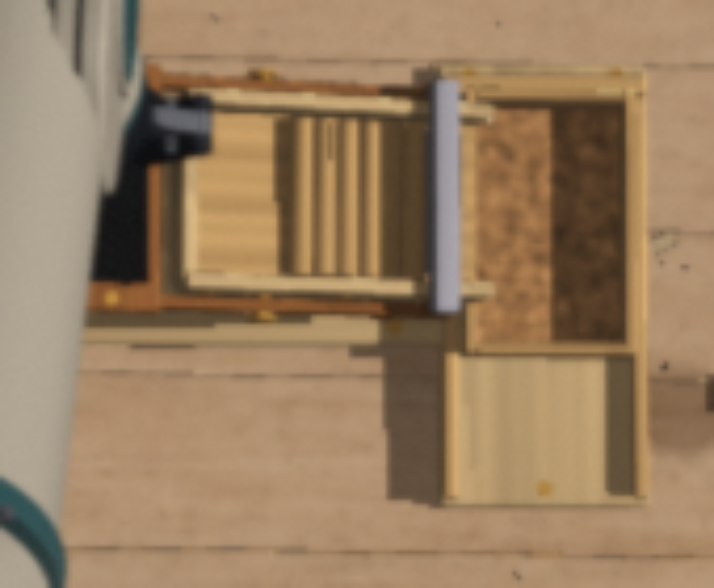

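The tray is home, flush with the end stop, and the fingers are above the paddle. Descending to press.

To row units: -3 mm is -0.06, 20 mm is 0.4.

{"name": "pendant", "arguments": {
  "segments": {"rows": [[0, -0.06, 0.4, 0, 0, 0, 0], [0, 0, 0.4, 0, 0, 0, 0], [0, 0, 0.28, 0, 0, 0, 0], [0, 0, 0, 0, 0, 0, 0]]}
}}

```text
clock: 8.4
eef_pos: [608.4, 73.0, 146.5]
tool_rot: [3.138, -0.013, 3.139]
force: [0.0, 0.2, -0.3]
width: -0.3
gripper_force: 0.0
```

{"name": "pendant", "arguments": {
  "segments": {"rows": [[0, 0, 0.06, 0, 0, 0, 0], [0, 0, 0.06, 0, 0, 0, 0], [0, 0, 0.06, 0, 0, 0, 0], [0, 0, 0.06, 0, 0, 0, 0], [0, 0, 0.06, 0, 0, 0, 0], [0, 0, 0, 0, 0, 0, 0]]}
}}

```text
clock: 9.0
eef_pos: [610.4, 74.8, 133.5]
tool_rot: [3.136, -0.008, -3.142]
force: [-0.9, 0.4, 2.8]
width: -0.1
gripper_force: 1.4
```

The tool drifted to y≈75, so I'll lift slightly, recentre and press.

To row units: -10 mm is -0.2, 5 mm is 0.1.

{"name": "pendant", "arguments": {
  "segments": {"rows": [[0, 0, -0.2, 0, 0, 0, 0], [0, 0.1, 0, 0, 0, 0, 0], [0, 0.1, 0, 0, 0, 0, 0], [0, 0, 0, 0, 0, 0, 0]]}
}}

```text
clock: 9.4
eef_pos: [610.0, 86.2, 143.4]
tool_rot: [3.136, -0.009, -3.14]
force: [-1.0, 0.2, 1.3]
width: -0.0
gripper_force: 0.0
```

{"name": "pendant", "arguments": {
  "segments": {"rows": [[0, 0, 0.08, 0, 0, 0, 0], [0, 0, 0.08, 0, 0, 0, 0], [0, 0, 0.08, 0, 0, 0, 0], [0, 0, 0.08, 0, 0, 0, 0], [0, 0, 0.06, 0, 0, 0, 0], [0, 0, 0.04, 0, 0, 0, 0], [0, 0, 0, 0, 0, 0, 0]]}
}}

```text
clock: 10.1
eef_pos: [610.1, 84.7, 122.2]
tool_rot: [3.136, -0.009, 3.141]
force: [0.7, 2.0, 3.7]
width: 0.0
gripper_force: 1.4
```

To row units: 2 mm is 0.04, 1 mm is 0.02.

{"name": "pendant", "arguments": {
  "segments": {"rows": [[0, 0, 0.04, 0, 0, 0, 0], [0, 0, 0.02, 0, 0, 0, 0], [0, 0, 0, 0, 0, 0, 0]]}
}}

```text
clock: 10.4
eef_pos: [610.1, 84.8, 119.7]
tool_rot: [3.136, -0.008, 3.141]
force: [0.3, 2.7, 4.0]
width: -0.0
gripper_force: 2.0
```

{"name": "pendant", "arguments": {
  "segments": {"rows": [[0, 0, 0.02, 0, 0, 0, 0], [0, 0, 0.02, 0, 0, 0, 0], [0, 0, 0, 0, 0, 0, 0], [0, 0, 0, 0, 0, 0, 0]]}
}}

```text
clock: 10.8
eef_pos: [610.2, 84.8, 119.4]
tool_rot: [3.136, -0.008, 3.141]
force: [-4.5, 1.4, 15.5]
width: -0.2
gripper_force: 7.9
```

The paddle is rigid at its post (15 N). I'll let it up and check.

To row units: -8 mm is -0.16, -6 mm is -0.12.

{"name": "pendant", "arguments": {
  "segments": {"rows": [[0, 0, -0.1, 0, 0, 0, 0], [0, 0, -0.12, 0, 0, 0, 0], [0, 0, -0.16, 0, 0, 0, 0], [0, 0, -0.16, 0, 0, 0, 0], [0, 0, -0.1, 0, 0, 0, 0], [0, 0, 0, 0, 0, 0, 0], [0, 0, 0, 0, 0, 0, 0], [0, 0, 0, 0, 0, 0, 0], [0, 0, 0, 0, 0, 0, 0]]}
}}

```text
clock: 11.7
eef_pos: [610.0, 84.6, 149.1]
tool_rot: [3.137, -0.009, 3.142]
force: [0.4, 0.4, -0.1]
width: 0.1
gripper_force: 0.0
```

```bash
python3 - <<'E'
from h import *
im=ctrl.get_image('top');cv2.imwrite("pics/top3.png",im);s=ctrl.get_image('side');cv2.imwrite("pics/side3.png",s)
cv2.imwrite('pics/m3.png',np.hstack([cv2.resize(im[160:270,270:395],(400,352)),cv2.resize(s[200:330,270:418],(400,352))]))
E
```

```text
(no output)
```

View pics/m3.png

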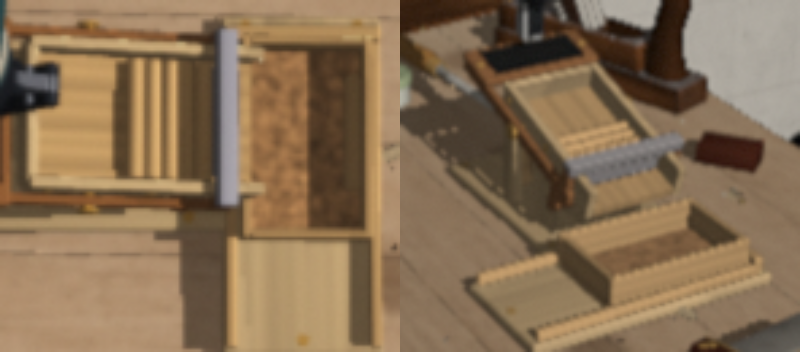

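One fewer dowel is visible in the queue (3 instead of 4). There is a faint dowel shape in shadow along the tray's right wall, near panel position (352,130). I'll brighten that part to confirm.

```bash
python3 - <<'E'
from h import *
a,b=[cv2.imread(f'pics/top{i}.png')[165:240,335:395] for i in(2,3)]
cv2.imwrite('pics/d.png',np.hstack([cv2.resize(np.clip(x.astype(float)*2.2,0,255).astype(np.uint8),(360,450)) for x in(a,b)]))
E
```

```text
(no output)
```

View pics/d.png

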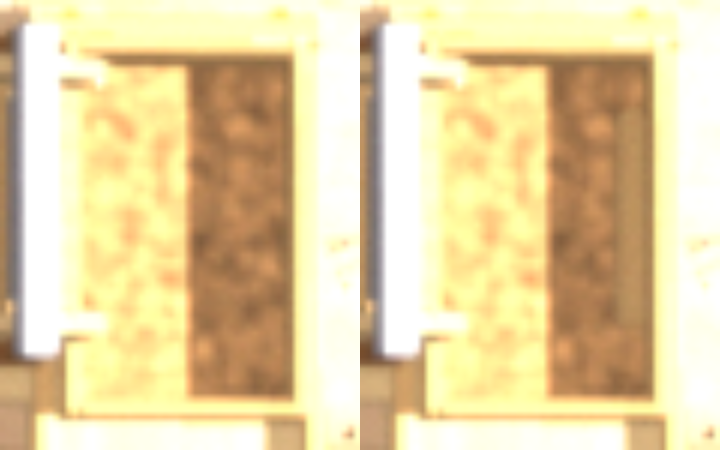

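The brightened crop confirms dowel 1 in the tray, lying along its right wall at (628,215). Now the second stroke.

To row units: 3 mm is 0.06, 2 mm is 0.04.

{"name": "pendant", "arguments": {
  "segments": {"rows": [[0, 0, 0.12, 0, 0, 0, 0], [0, 0, 0.1, 0, 0, 0, 0], [0, 0, 0.08, 0, 0, 0, 0], [0, 0, 0.08, 0, 0, 0, 0], [0, 0, 0.08, 0, 0, 0, 0], [0, 0, 0.06, 0, 0, 0, 0], [0, 0, 0.06, 0, 0, 0, 0], [0, 0, 0.04, 0, 0, 0, 0], [0, 0, 0, 0, 0, 0, 0], [0, 0, 0, 0, 0, 0, 0]]}
}}

```text
clock: 12.8
eef_pos: [610.2, 85.0, 119.6]
tool_rot: [3.136, -0.008, 3.141]
force: [-2.4, 2.0, 9.9]
width: 0.2
gripper_force: 5.0
```

To row units: -20 mm is -0.4, -15 mm is -0.3.

{"name": "pendant", "arguments": {
  "segments": {"rows": [[0, 0, -0.1, 0, 0, 0, 0], [0, 0, -0.12, 0, 0, 0, 0], [0, 0, -0.16, 0, 0, 0, 0], [0, 0, -0.2, 0, 0, 0, 0], [0, 0, -0.3, 0, 0, 0, 0], [0, 0, -0.4, 0, 0, 0, 0], [0, 0, -0.4, 0, 0, 0, 0], [0, 0, 0, 0, 0, 0, 0], [0, 0, 0, 0, 0, 0, 0], [0, 0, 0, 0, 0, 0, 0], [0, 0, 0, 0, 0, 0, 0], [0, 0, 0, 0, 0, 0, 0]]}
}}

```text
clock: 14.0
eef_pos: [610.2, 84.2, 201.6]
tool_rot: [3.137, -0.01, 3.141]
force: [0.2, 0.3, -0.2]
width: 0.3
gripper_force: 0.0
```

```bash
python3 - <<'E'
from h import *
im=ctrl.get_image('top');s=ctrl.get_image('side')
x=np.clip(im[165:240,290:395].astype(float)*1.8,0,255).astype(np.uint8)
cv2.imwrite('pics/m4.png',np.hstack([cv2.resize(x,(420,352)),cv2.resize(s[200:330,270:410],(379,352))]))
E
```

```text
(no output)
```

View pics/m4.png

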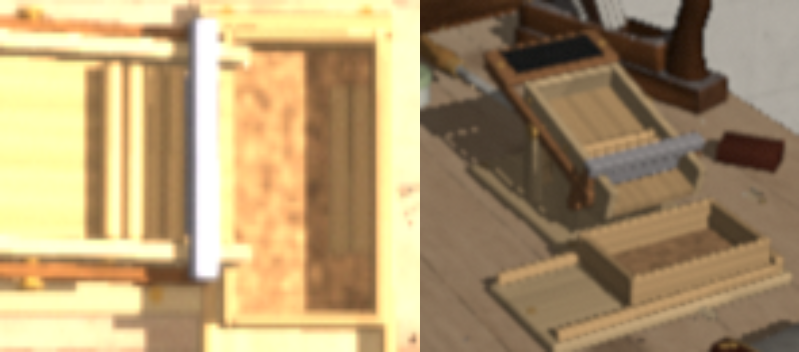

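Two dowels lie side by side in the tray (left panel, 338 and 357, 165). Four remain in the chute, two lit and two in shadow. The gate is shut, the paddle is up, and the arm is clear.

```bash
python3 -c "
from cell import ctrl
print(ctrl.finish_job())"
```

```text
the job is handed in; nothing more can be done
None
```

I handed in the job with the tray home against its end stop, two dowels in it, four waiting behind the shut gate and the paddle back up; the hand-in gave no verdict.

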